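# Eject the furniture foot and trap it on the slide

## Task

Press the thumb paddle of the spring ejector down with one finger and keep it down; when the steel foot tips out of its cradle, stop it on the slide with the other finger before it slides off the open end. Finish still holding like that: one finger keeping the paddle pressed well down, the foot lying at rest on the slide, out of its cradle and leaning against the other finger. Do not pinch, lift or carry the foot, and leave everything else on the bench where it is.

Things in the scene. Friction and masses are not known exactly. Their poses are not given: they have to be found in the camera images.
- fixture: ejector fixture fixed to the bench: pale MDF base board (10 mm thick, x -70 to 134, y -48 to 96 mm) with a cradle, a waxed steel slide and a thumb paddle. Origin at bench height, right below the middle of the slide's upper edge (the lip). x points downhill along the slide (level), y across it towards the paddle's side, z up. The tipping cradle lies uphill, x -46 to -1.5 mm.
- lip (a point): middle of the slide's upper edge, fixture x 0, y 0, 62 mm above the bench. From here the slide falls at 0.33 rad: its surface is 62 - 0.3425 x mm high. The channel is 47 mm wide (y -23.5 to 23.5) between two cheeks 5 mm thick that stand 8 mm above the surface.
- slide_end (a point): middle of the slide's open lower end: fixture x 135, y 0, about 16 mm above the bench
- tilt (a joint): angle (rad) of the sprung rocker that carries cradle and paddle: 0 at rest (cradle level), 0.40 at the hard stop (paddle down, cradle tipped to the slide). Axle along fixture y at x 0, 56 mm above the bench. The foot slides out from about 0.1 to 0.2; 0.25 or more is well down, hold about 0.35. It springs back when let go. Takes about 2 N at first, 5 N fully down.
- paddle (a point): middle of the top of the wooden thumb paddle beside the slide, 45 (along it) x 40 x 8 mm. Level and 72 mm above the bench at rest; covers fixture x 38 to 83, y 45 to 85. It swings down with the rocker; at 0.35 rad its top is nearly parallel to the slide and some 10 mm higher than the slide beside it, so a second fingertip level with it in the channel clears the slide yet blocks the foot.
- rocker: the sprung rocker: aluminium cradle tray (lips 8 mm high, none on the slide side) uphill of the axle, a side arm and the wooden paddle downhill. Origin on the axle, at fixture x 0, y 0, 56 mm above the bench; it turns with joint tilt
- foot: the part to eject: square steel furniture foot 40 x 40 x 22 mm with a round oak stub (16 mm diameter, 15 mm tall) on top, about 0.25 kg. Origin in the middle of its underside, z along the stub. At the start it sits upright in the cradle, underside 62 mm above the bench, centre about 24 mm uphill of the lip (fixture x -24). It slides freely on the waxed steel.
- spare_foot: a second foot of the same kind standing on the bench beside the fixture; leave it alone
- sander: cork sanding block 65 x 38 x 28 mm on the bench; leave it alone
- offcut: dark wooden offcut 85 x 32 x 14 mm on the bench; leave it alone
- wax: amber jar of wax with a steel cap, 52 mm diameter, 48 mm tall; leave it alone
- tub: open white plastic tub, 76 mm diameter, 62 mm tall; leave it alone
- driver: screwdriver lying on the bench; leave it alone
- leg: small tapered wooden leg, 60 mm diameter at its foot, 135 mm tall, standing on the bench beyond the fixture on the paddle's side; leave it alone
Mind the look-alikes: they are no part of the job. Leave any blue or turquoise look-alike of the foot alone.

How it is judged:
On the way, in this order (a step that is already met when the one before it is completed fails the run):
1. a finger presses the paddle down, the foot still in its cradle (x of foot in the frame of fixture below -0.012 m and value of joint tilt above 0.08 rad and contact force between the fingers and rocker above 0.3 N).
2. with the paddle held down, the foot has left the cradle and a finger stops it on the slide (value of joint tilt above 0.2 rad and contact force between the fingers and rocker above 0.3 N and x of foot in the frame of fixture between 0.002 and 0.105 m and contact force between the fingers and foot above 0.04 N and linear speed of foot below 0.03 m/s), for 0.3 s.
At the end, for the whole second after the job is handed in: the program ends holding: a finger keeps the paddle pressed (rocker beyond 0.25 rad), and the foot, upright on the slide, lies at rest (under 20 mm/s) touching a finger, its centre at least 2 mm past the lip, at most 105 mm down the slide, within 12 mm of the channel's middle (value of joint tilt above 0.25 rad and contact force between the fingers and rocker above 0.3 N and contact force between the fingers and foot above 0.04 N and x of foot in the frame of fixture between 0.002 and 0.105 m and z of foot in the frame of fixture between 0.02 and 0.068 m and y of foot in the frame of fixture between -0.012 and 0.012 m and angle between foot's own z axis and vertical below 0.55 rad and linear speed of foot below 0.02 m/s); the arm keeps its last pose, push and grip.
It fails at once if the foot was lifted or carried (z of foot in the frame of fixture above 0.088 m or (x of foot in the frame of fixture above 0.012 m and z of foot in the frame of fixture above 0.072 m)).
It fails at once if the foot got away: off the open end or out of the channel (x of foot in the frame of fixture above 0.115 m or z of foot in the frame of fixture below 0.012 m or y of foot in the frame of fixture above 0.02 m or y of foot in the frame of fixture below -0.02 m or angle between foot's own z axis and vertical above 0.8 rad).
It fails at once if another thing on the bench was disturbed (moved over 15 mm) (distance of any of spare_foot, sander, offcut, wax, tub, driver, leg from where it was at the start of the episode above 0.015 m).
It also fails if it takes over 38 s, if anything falls off the work surface, if the arm or the gripper's body presses on something with over 40 N, if the wrist force passes 120 N, or if a joint passes its speed limit or range.

## Robot

A 7-joint arm with a two-finger parallel gripper is mounted at the origin on the work surface. World frame = base frame: x ahead of the robot, y to its left, z up, the work surface at z = 0. Lengths are in m, angles in rad, forces in N, time in s.
With the tool pointing down it reaches from about 0.4 to 0.85 m from the base axis. Payload 10.4 kg.
Tool frame: the origin (TCP) lies where the fingers leave the gripper's body, on its centre line; the fingertips stand 73 mm ahead of it and the grasp point (between the pads) lies 54 mm ahead of it; z points along the fingers, y is the direction in which the jaws open and shut (so a half turn about z gives the same grasp; the last joint's range is limited). The gripper opens to 85 mm and grips with 20 to 120 N. Pads are 22 mm wide; open, the fingers measure 114 mm over their backs; the gripper's body (76 mm by 85 mm) begins 54 mm behind the grasp point. The pads swing forward as they close: fully open they stand 13 mm farther back than shut.
Start: joints at [1.284, 0.332, -0.065, 1.46, 0.022, 1.35, -0.088], TCP at [0.163, -0.603, 0.304] pointing down, gripper open.
Joint ranges: [-2.6, 2.6], [-0.5, 2.12], [-1.47, 1.34], [0.16, 2.42], [-1.27, 4.41], [0.06, 2.06], [-2.6, 2.6]. Speed limits (rad/s): [2.22, 2.22, 2.79, 2.79, 3.14, 3.14, 3.14].

## Interface

Orientations are given as a unit quaternion [x, y, z, w].
In Python, from workcell import get_obs, camera, camera_model, hand_in gives the robot as it stands.
- The arm moves only by the shell command python3 -m crank 'ROWS' [FORCE]. ROWS is text: rows parted by semicolons, each of 7 numbers parted by spaces: the shift along the tool's x, y, z in units of 40 mm (1.0 is 40 mm), then the turn, a rotation vector about the tool's x, y, z in units of 8 degrees (1.0 is 8 degrees), then the finger opening in mm, from 0 to 85.4. In form: x y z ax ay az jaw; .... A call has exactly 10 rows; each row shifts and turns the pose as measured when the row begins, along the tool's axes as they then stand; what a row does not reach is not made up. A row lasts 1/10 s, in which the tool goes at most 50 mm and 8.59 degrees, less where a joint would pass 70% of its speed; a pose out of reach is approached as far as the arm can. A call is refused whole if a number of a shift passes 1 or a number of a turn 1, either way. A call with a gripper value outside its range is refused whole. The fingers move at their own pace and stop on an object; FORCE is the grip in N (left out, the last holds). Time passes only in rows, so rows that do not move let the fingers close, or fill a call up. It gives the time, the measured TCP pose, the force and the opening at its end, in the units of the state.
- get_obs(): the state, without advancing time (a new reading comes with each control period).
- camera(name): name is "scene" or "top" or "wrist"; returns (picture, depth): 480x640x3 uint8, red, green, blue; 480x640 float32, m along the optical axis (not along the pixel's ray), 0 where there is no reading.
- camera_model(name): a dict with "fx", "fy", "cx", "cy" (pixels), "distortion" ([k1, k2, p1, p2, k3] as OpenCV has them; the pictures are not rectified), "position" and "rotation" of the camera in the world; the wrist camera has in their place "hand_eye" (4x4, takes a point from camera to tool coordinates, whose origin is the TCP and whose axes are the flange's). Camera axes: x right, y up, looking along -z (the intrinsics and any distortion apply to the point x, -y, -z); pixel columns grow to the right and rows downward; lengths in m; the calibration is good to about 2 mm. A picture is of the moment at which its call begins: read the wrist's pose just before it. camera_model takes no time and is no camera call.
- hand_in(): hands the job in, once; it reports no verdict.
The state is a dict: "clock": time; "joint_pos": joint angles; "joint_velocities": joint speeds; "tau": joint torques, N m; "position": TCP position; "ee_rot": TCP orientation; "ft_force": force on the tool from outside, world axes, zero at the start; "torque": the same for the moment, N m; "grip_width": opening from 0.0 (shut) to 1.0 (fully open).
Only numpy, scipy, OpenCV 4.12 (cv2) and the standard library are available. Lean on these libraries where they do the work, as an engineer would, in place of code of your own. Each camera call takes 0.05 s, during which the arm holds its last target.

## Working session

There is one attempt and no reset: what is moved stays moved. The work goes in short steps, Python scripts to look and compute and a shell command to move; the robot and the scene stay as the last step left them, time stands still between calls to the robot, and variables do not carry over. Pictures are saved under pics/ and viewed, and the job is handed in when it is done.

```bash
mkdir -p pics; ls; python3 - <<'E'
from workcell import *
import cv2,numpy as np
o=get_obs();print(o)
for n in("scene","top"):
    p,d=camera(n);cv2.imwrite(f"pics/{n}0.png",p[...,::-1]);np.save(f"pics/{n}0.npy",d);m=camera_model(n);print(n,m)
print(camera_model("wrist"))
E
```

```text
pics
{'clock': 0.0, 'joint_pos': array([ 1.28440234,  0.33283016, -0.06469768,  1.46090796,  0.02158352,
        1.34988218, -0.08848256]), 'joint_velocities': array([ 3.36791320e-04,  1.41794604e-03, -3.77852438e-04, -7.47606347e-05,
        4.49179460e-04, -2.00458380e-03,  4.33671154e-04]), 'tau': array([ 7.47262166e-04, -6.25449371e+01,  4.97906038e-02, -3.91602767e+01,
        1.62811921e-02,  9.94083763e-03,  2.07415576e-05]), 'position': array([ 0.16290191, -0.60313036,  0.30315782]), 'ee_rot': array([ 9.91311876e-01,  1.31530684e-01, -1.10261720e-04, -6.57311687e-04]), 'ft_force': array([0.61727736, 0.22411902, 0.27308126]), 'torque': array([ 0.01638206, -0.04689258,  0.01713855]), 'grip_width': 0.9982344792698274}
scene {'fx': 485.04121408262444, 'fy': 485.04121408262444, 'cx': 322.95063902059815, 'cy': 240.48941113052808, 'distortion': array([-0.07087422,  0.        ,  0.        ,  0.        ,  0.        ]), 'position': array([0.99395013, 0.81233563, 0.6217819 ]), 'rotation': array([0.11908151, 0.46328528, 0.85235996, 0.21135004])}
top {'fx': 510.9053518675241, 'fy': 510.9053518675241, 'cx': 321.6380013662622, 'cy': 234.79164092518434, 'distortion': array([-0.05906228,  0.        ,  0.        ,  0.        ,  0.        ]), 'position': array([0.50509682, 0.05634014, 0.94899946]), 'rotation': array([ 0.02518902, -0.0305261 , -0.70065548,  0.71240127])}
{'fx': 408.1631048735851, 'fy': 408.1631048735851, 'cx': 322.60602091760404, 'cy': 240.85225329860253, 'distortion': array([-0.07967414,  0.        ,  0.        ,  0.        ,  0.        ]), 'hand_eye': array([[ 5.76916663e-04,  9.52022151e-01,  3.06028579e-01,
         7.86656938e-02],
       [ 9.99999819e-01, -6.01847398e-04, -1.28893323e-05,
        -1.35572755e-03],
       [ 1.71911574e-04,  3.06028531e-01, -9.52022326e-01,
        -7.01816735e-02],
       [ 0.00000000e+00,  0.00000000e+00,  0.00000000e+00,
         1.00000000e+00]])}
```

View pics/scene0.png

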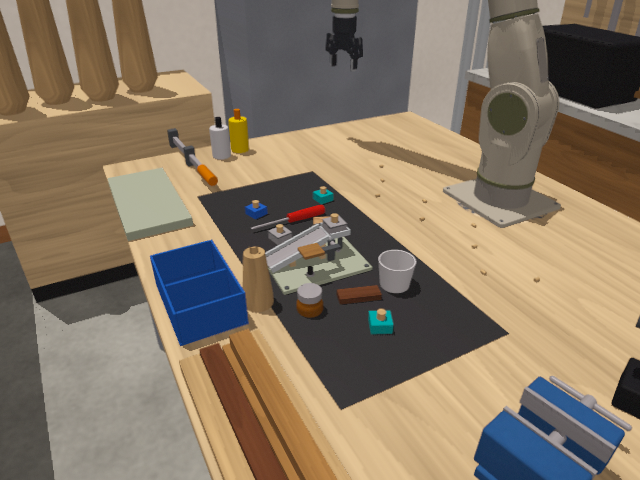

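View pics/top0.png

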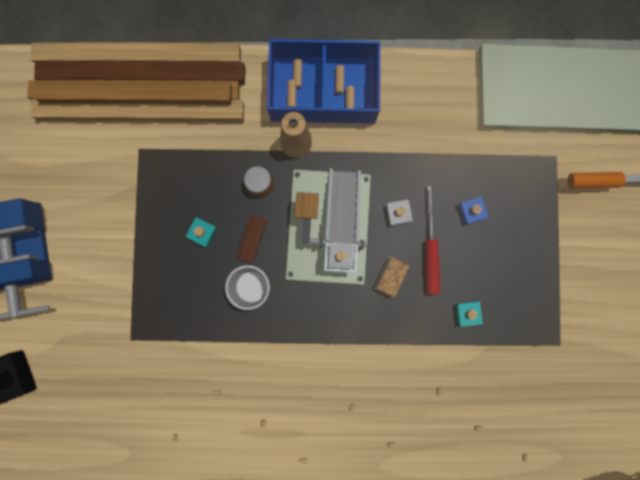

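```bash
cat > h.py <<'E'
import numpy as np,cv2
from scipy.spatial.transform import Rotation as R
from workcell import *
def ray(m,uv):
    K=np.array([[m['fx'],0,m['cx']],[0,m['fy'],m['cy']],[0,0,1]])
    n=cv2.undistortPoints(np.array(uv,float).reshape(-1,1,2),K,m['distortion']).reshape(-1,2)
    d=np.c_[n[:,0],-n[:,1],-np.ones(len(n))]
    return R.from_quat(m['rotation']).apply(d),np.array(m['position'])
def onz(m,uv,z):
    d,p=ray(m,uv); return p+d*((z-p[2])/d[:,2])[:,None]
E
python3 - <<'E'
from h import *
p=cv2.imread('pics/top0.png');d=np.load('pics/top0.npy');m=camera_model('top')
c=cv2.resize(p[110:310,180:500],None,fx=2.5,fy=2.5,interpolation=cv2.INTER_CUBIC);cv2.imwrite('pics/crop0.png',c)
h=cv2.cvtColor(p,cv2.COLOR_BGR2HSV); print(h[180,300],h[270,300],p[270,300])
b=p.astype(int)
mk=((b[...,1]>b[...,2]+4)&(b[...,1]>b[...,0]+8)&(b[...,1]>110)).astype(np.uint8)
mk[:150]=0;mk[320:]=0;mk[:,:270]=0;mk[:,390:]=0
pts=cv2.findNonZero(mk);hull=cv2.convexHull(pts)
r=cv2.minAreaRect(hull);print(r);box=cv2.boxPoints(r);print(box)
w=onz(m,box,.010);print(w); print(np.linalg.norm(w-np.roll(w,1,0),axis=1))
q=cv2.approxPolyDP(hull,6,True).reshape(-1,2);print(q)
w=onz(m,q,.010);print(w);print(np.linalg.norm(w-np.roll(w,1,0),axis=1))
def dep(u,v):
    k=np.median(d[v-1:v+2,u-1:u+2]);D,P=ray(m,[(u,v)]);return P+D[0]*k
for n,uv in dict(paddle=(307,205),foot=(331,262),stub=(341,257),slidetop=(342,230),slidelo=(343,180),leg=(293,123),spare=(400,212),wax=(258,179)).items(): print(n,dep(*uv).round(4))
E
```

```text
[ 42  28 164] [ 43  29 166] [147 166 158]
((328.5042724609375, 226.84091186523438), (79.15476989746094, 110.70970916748047), 4.144623756408691)
[[285.02966 279.19058]
 [293.03113 168.7704 ]
 [371.97888 174.49124]
 [363.97742 284.91144]]
[[ 0.49662278  0.11556122  0.01      ]
 [ 0.70184217  0.10518319  0.01      ]
 [ 0.69371157 -0.04219282  0.01      ]
 [ 0.48850951 -0.02922916  0.01      ]]
[0.14501752 0.20548163 0.14760011 0.20561115]
[[369 175]
 [364 282]
 [287 279]
 [293 171]]
[[ 0.69264197 -0.03663471  0.01      ]
 [ 0.4938286  -0.02921365  0.01      ]
 [ 0.49703194  0.11196037  0.01      ]
 [ 0.69762371  0.10515031  0.01      ]]
[0.14187251 0.19895182 0.14121036 0.20070734]
paddle [0.6255 0.0764 0.0735]
foot [0.5276 0.0338 0.0844]
stub [0.5357 0.0177 0.0999]
slidetop [0.5849 0.0145 0.0541]
slidelo [0.6801 0.0123 0.0214]
leg [0.792  0.1076 0.0011]
spare [ 0.6207 -0.0904  0.0376]
wax [0.6743 0.1654 0.0478]
```

View pics/crop0.png

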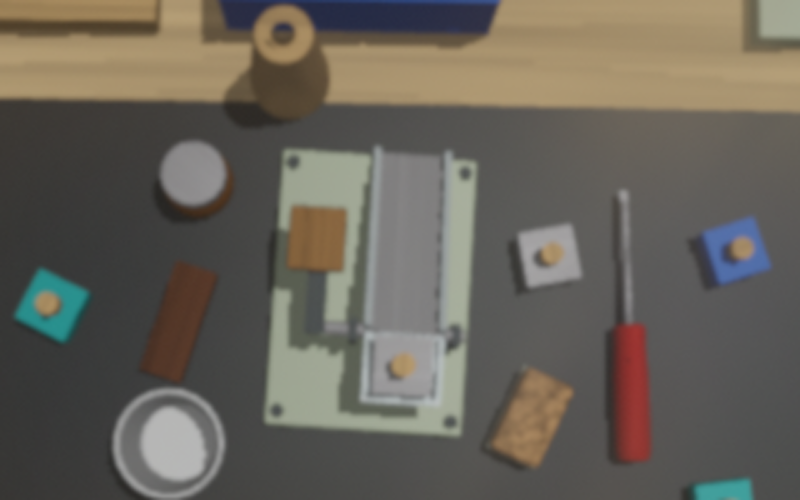

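```bash
python3 - <<'E'
from h import *
m=camera_model('top');p=cv2.imread('pics/top0.png')
f=lambda x,y:(180+x/2.5,110+y/2.5)
L=onz(m,[f(284,150),f(265,424),f(476,160),f(462,436)],.01);print(L)
for a,b in((0,1),(2,3)):
    e=L[a]-L[b];print(np.degrees(np.arctan2(e[1],e[0])))
h=cv2.cvtColor(p,cv2.COLOR_BGR2HSV)
mk=cv2.inRange(h,(5,90,60),(20,255,255))
n,l,s,c=cv2.connectedComponentsWithStats(mk)
for i in range(1,n):
    if s[i,4]>15 and 180<c[i][0]<420 and 110<c[i][1]<300: print(s[i],c[i],onz(m,[c[i]],.072)[0],onz(m,[c[i]],.099)[0])
k=l==l[205,307]
rr=cv2.minAreaRect(cv2.findNonZero(k.astype(np.uint8)));bx=cv2.boxPoints(rr);w=onz(m,bx,.072);print(rr);print(w)
# leg
mk=cv2.inRange(h,(5,60,30),(25,255,200));cv2.imwrite('pics/mk.png',mk)
# leg top centre crop(283,35) z=.135 ; base circle approx
print('leg top',onz(m,[f(283,35)],.135), 'spare',onz(m,[f(551,253)],.037))
E
```

```text
[[ 0.69953401  0.10407312  0.01      ]
 [ 0.49590543  0.11376855  0.01      ]
 [ 0.69458396 -0.03923582  0.01      ]
 [ 0.48946644 -0.03072883  0.01      ]]
-2.7259831330802053
-2.3749089298100965
[386 120  11   5  27] [391.03703704 121.88888889] [ 0.77597864 -0.06871349  0.072     ] [ 0.76763906 -0.06486349  0.099     ]
[400 120  16   6  49] [407.91836735 122.08163265] [ 0.77631498 -0.09858309  0.072     ] [ 0.76796504 -0.0938135   0.099     ]
[347 125  26   6  53] [360.83018868 127.75471698] [ 0.76423815 -0.0155086   0.072     ] [ 0.75626002 -0.0132966   0.099     ]
[252 179  21  17  78] [265.65384615 189.85897436] [0.65093385 0.14864681 0.072     ] [0.64644399 0.14580498 0.099     ]
[295 193  23  26 538] [306.04460967 205.29739777] [0.62512877 0.07808641 0.072     ] [0.62143337 0.07741691 0.099     ]
[397 209   7   6  34] [400.  211.5] [ 0.61720003 -0.0848455   0.072     ] [ 0.61374874 -0.08049885  0.099     ]
[237 215  30  48 785] [251.06496815 238.24203822] [0.56639953 0.17162902 0.072     ] [0.56451221 0.16807965 0.099     ]
[196 228   7   7  41] [198.90243902 231.26829268] [0.57692217 0.26212661 0.072     ] [0.5747109  0.25579111 0.099     ]
[337 253   8   7  45] [340.6        255.82222222] [0.53874434 0.01713241 0.072     ] [0.53770845 0.01833949 0.099     ]
[377 258  32  38 705] [392.52340426 276.9929078 ] [ 0.50386812 -0.07248456  0.072     ] [ 0.50390595 -0.06851846  0.099     ]
((306.0, 205.5), (25.0, 22.0), 90.0)
[[0.64628704 0.09763389 0.072     ]
 [0.64694779 0.0595059  0.072     ]
 [0.6033539  0.05876139 0.072     ]
 [0.60270458 0.09672925 0.072     ]]
leg top [[0.74980567 0.10002606 0.135     ]] spare [[ 0.6222316  -0.09120199  0.037     ]]
```

```bash
python3 -m crank '0.6 -0.8 0 0 0 0.8 50;0.6 -0.8 0 0 0 0.8 50;0.6 -0.8 0 0 0 0.6 50;0.6 -1 0 0 0 0 50;0.6 -1 0 0 0 0 50;0.6 -1 0 0 0 0 50;0.6 -1 0 0 0 0 50;0.6 -1 0 0 0 0 50;0.6 -1 0 0 0 0 50;0.6 -1 0 0 0 0 50'
```

```text
clock: 1.1
position: [0.4056, -0.218, 0.2989]
ee_rot: [0.999, -0.034, -0.003, -0.002]
ft_force: [0.7, -1.1, 0.9]
grip_width: 0.581
```

```bash
python3 -m crank '0.6 -0.77 0 0 0 -0.18 50;0.6 -0.77 0 0 -0.25 0 50;0.6 -0.77 0 0 -0.25 0 50;0.6 -0.77 0 0 -0.25 0 50;0.6 -0.77 0 0 -0.25 0 50;0.6 -0.77 0 0 -0.25 0 50;0.6 -0.77 0 0 -0.25 0 50;0.6 -0.77 0 0 -0.25 0 50;0.6 -0.77 0 0 -0.25 0 50;0 0 0 0 -0.15 0 50'; python3 - <<'E'
from h import *
o=get_obs();p,d=camera('wrist');cv2.imwrite('pics/w1.png',p[...,::-1]);np.save('pics/w1.npy',d)
print(o['position'],R.from_quat(o['ee_rot']).as_matrix().round(3),o['grip_width'])
E
```

```text
clock: 2.1
position: [0.6389, 0.0665, 0.2692]
ee_rot: [0.987, -0.019, -0.16, -0.004]
ft_force: [-0.2, 0.3, -0.6]
grip_width: 0.583
[0.63893546 0.066483   0.26922422] [[ 0.948 -0.04  -0.316]
 [-0.037 -0.999  0.014]
 [-0.317 -0.001 -0.949]] 0.5827205543397754
```

View pics/w1.png

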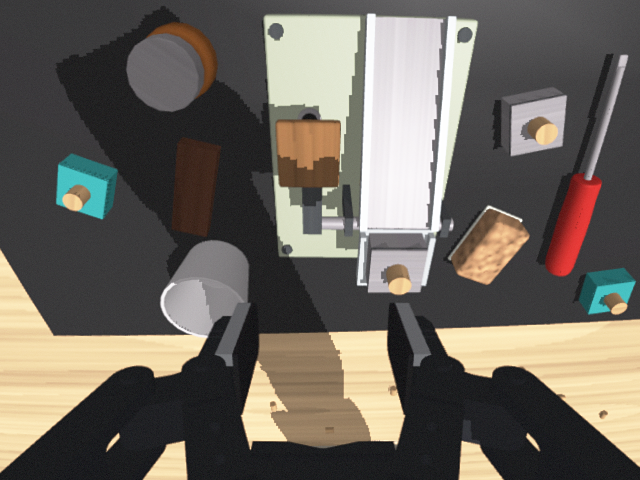

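```bash
python3 - <<'E'
from h import *
p=cv2.imread('pics/w1.png');d=np.load('pics/w1.npy');m=camera_model('wrist');H=np.array(m['hand_eye'])
o=get_obs();T=np.eye(4);T[:3,:3]=R.from_quat(o['ee_rot']).as_matrix();T[:3,3]=o['position']
K=np.array([[m['fx'],0,m['cx']],[0,m['fy'],m['cy']],[0,0,1]])
v,u=np.mgrid[0:480,0:640];n=cv2.undistortPoints(np.c_[u.ravel(),v.ravel()].astype(float).reshape(-1,1,2),K,m['distortion']).reshape(480,640,2)
P=np.stack([n[...,0]*d,-n[...,1]*d,-d],-1);Pt=P@H[:3,:3].T+H[:3,3];Pw=Pt@T[:3,:3].T+T[:3,3]
k=(d>0)&(d<.2)&(abs(Pt[...,0])<.03)&(Pt[...,2]>.03)
for s in(-1,1):
    q=Pt[k&(np.sign(Pt[...,1])==s)];print(len(q),q.min(0),q.max(0))
    t=q[q[:,2]>q[:,2].max()-.012];print('tip',t.min(0),t.max(0))
c,s=np.cos(np.radians(-2.5)),np.sin(np.radians(-2.5))
fx=lambda w:((c*(w[0]-.5622)+s*(w[1]-.0155)).round(4),(-s*(w[0]-.5622)+c*(w[1]-.0155)).round(4),w[2].round(4))
for nm,(x,y) in dict(padc=(308,153),pTL=(281,125),pTR=(337,125),pBR=(337,183),pBL=(281,183),slideU=(400,215),slideM=(403,120),lipL=(362,229),lipR=(436,229),stub=(398,270),cheekLtop=(371,30),cheekRtop=(450,30)).items():
    print(nm,fx(Pw[y,x]))
E
```

```text
3321 [-0.01167168 -0.04011174  0.03000874] [ 0.011875   -0.02585242  0.06978651]
tip [-0.01147359 -0.0397428   0.05779681] [ 0.01148958 -0.02585242  0.06978651]
3321 [-0.01201274  0.02325922  0.03000466] [0.01215505 0.03760636 0.0702103 ]
tip [-0.01169699  0.02338628  0.05821315] [0.01133125 0.03697176 0.0702103 ]
padc (np.float64(0.0638), np.float64(0.0624), np.float64(0.0731))
pTL (np.float64(0.0817), np.float64(0.0784), np.float64(0.0722))
pTR (np.float64(0.0818), np.float64(0.0445), np.float64(0.0723))
pBR (np.float64(0.0421), np.float64(0.0436), np.float64(0.0721))
pBL (np.float64(0.0417), np.float64(0.0807), np.float64(0.0715))
slideU (np.float64(0.0091), np.float64(-0.0037), np.float64(0.0595))
slideM (np.float64(0.0728), np.float64(-0.0022), np.float64(0.0373))
lipL (np.float64(0.004), np.float64(0.0247), np.float64(0.0702))
lipR (np.float64(0.0036), np.float64(-0.0291), np.float64(0.0695))
stub (np.float64(-0.0169), np.float64(-0.0005), np.float64(0.091))
cheekLtop (np.float64(0.1285), np.float64(0.0226), np.float64(0.0276))
cheekRtop (np.float64(0.1294), np.float64(-0.0284), np.float64(0.0264))
```

```bash
python3 -m crank '0.12 0.08 0.34 0 0 0 51;0.12 0.08 0.34 0 0 0 51;0.12 0.08 0.34 0 0 0 51;0.12 0.08 0.34 0 0 0 51;0.12 0.08 0.34 0 0 0 51;0.12 0.08 0.34 0 0 0 51;0.12 0.08 0.34 0 0 0 51;0.12 0.03 0.33 0 0 0 51;0 0 0 0 0 0 51;0 0 0 0 0 0 51' 40; python3 - <<'E'
from h import *
o=get_obs();p,d=camera('wrist');cv2.imwrite('pics/w2.png',p[...,::-1]);p,d=camera('scene');cv2.imwrite('pics/s2.png',cv2.resize(p[170:330,220:420,::-1],None,fx=4,fy=4)[:600])
M=R.from_quat(o['ee_rot']).as_matrix();print(o['position'],M.round(3),o['grip_width'],o['ft_force'])
c,s=np.cos(np.radians(-2.5)),np.sin(np.radians(-2.5))
for y in(-.032,0,.032):
    w=o['position']+M@[0,y,.07]; print((c*(w[0]-.5622)+s*(w[1]-.014)),(-s*(w[0]-.5622)+c*(w[1]-.014)),w[2])
E
```

```text
clock: 3.15
position: [0.638, 0.0319, 0.1439]
ee_rot: [0.987, -0.024, -0.16, -0.002]
ft_force: [-0.1, -0.1, 0.5]
grip_width: 0.597
[0.63803086 0.03185029 0.14391483] [[ 0.947 -0.048 -0.316]
 [-0.047 -0.999  0.012]
 [-0.316  0.004 -0.949]] 0.5970225932441414 [-0.0622879  -0.05258454  0.5157423 ]
0.052974833065691375 0.05298456886563619 0.0773884655577868
0.05283188212094114 0.02098512377199853 0.0775112610245762
0.05268893117619102 -0.011014321321639134 0.07763405649136558
```

View pics/w2.png

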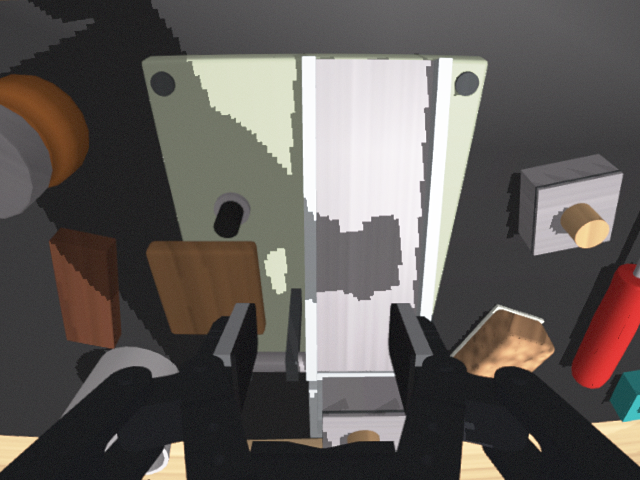

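View pics/s2.png

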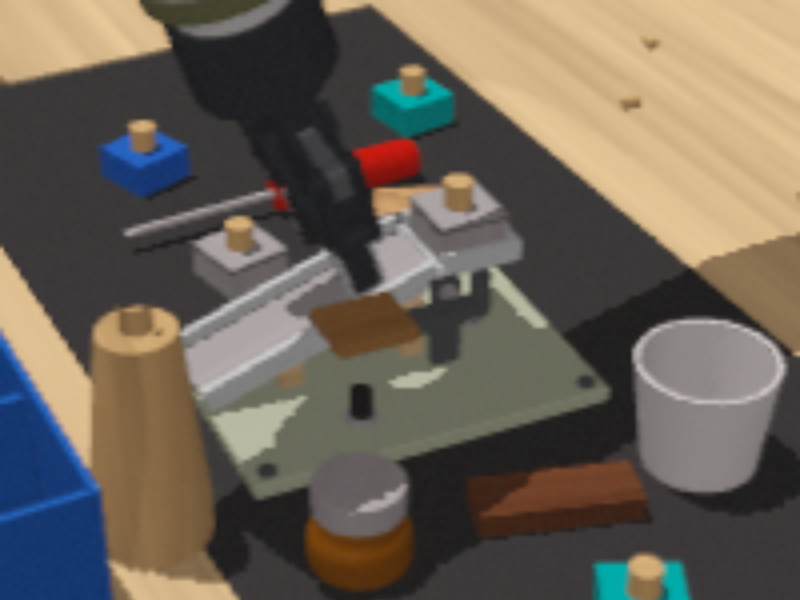

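```bash
python3 -m crank '-0.05 0 -0.12 0 0 0 51;0 -0.13 0 0 0 0 51;0 -0.13 0 0 0 0 51;0 0 0 0 0 0 51;0 0 0 0 0 0 51;0 0 0 0 0 0 51;0 0 0 0 0 0 51;0 0 0 0 0 0 51;0 0 0 0 0 0 51;0 0 0 0 0 0 51' 40; cat > st.py <<'E'
from h import *
o=get_obs();M=R.from_quat(o['ee_rot']).as_matrix();print(o['position'],M[2].round(3),o['grip_width'],o['ft_force'])
c,s=np.cos(np.radians(-2.5)),np.sin(np.radians(-2.5))
for y in(-.032,0,.032):
    w=o['position']+M@[0,y,.07]; print((c*(w[0]-.5622)+s*(w[1]-.014)),(-s*(w[0]-.5622)+c*(w[1]-.014)),w[2])
E
python3 st.py;python3 - <<'E'
from h import *
p,d=camera('wrist');cv2.imwrite('pics/w3.png',p[...,::-1])
E
```

```text
clock: 4.25
position: [0.6391, 0.0444, 0.1523]
ee_rot: [0.987, -0.023, -0.158, -0.002]
ft_force: [-0.5, 0.6, -0.2]
grip_width: 0.602
[0.6391112  0.04442986 0.1523199 ] [-0.312  0.003 -0.95 ] 0.6019187375267664 [-0.49425706  0.5584779  -0.18629324]
0.05374217418885023 0.06561759620386934 0.08572445846867954
0.05363722244828915 0.03361792717496754 0.08582529086871234
0.05353227070772795 0.0016182581460657411 0.08592612326874514
```

View pics/w3.png

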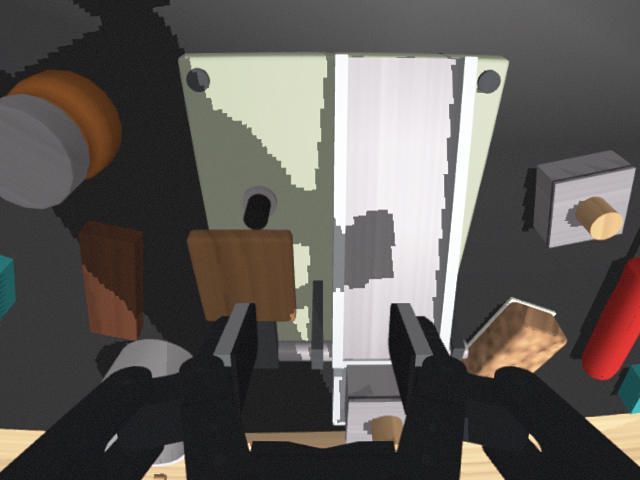

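```bash
python3 -m crank '0.055 0 0.166 0 0 0 51;0.08 0 0.24 0 0 0 51;0.08 0 0.24 0 0 0 51;0.023 0 0.07 0 0 0 51;0 0 0 0 0 0 51;0 0 0 0 0 0 51;0 0 0 0 0 0 51;0 0 0 0 0 0 51;0 0 0 0 0 0 51;0 0 0 0 0 0 51' 40; python3 st.py;python3 - <<'E'
from h import *
p,d=camera('wrist');cv2.imwrite('pics/w4.png',p[...,::-1]);np.save('pics/w4.npy',d)
p,d=camera('scene');cv2.imwrite('pics/s4.png',cv2.resize(p[170:330,220:420,::-1],None,fx=4,fy=4)[:600])
E
```

```text
clock: 5.3
position: [0.6408, 0.0443, 0.121]
ee_rot: [0.987, -0.024, -0.156, -0.003]
ft_force: [2.1, -0.2, 2.3]
grip_width: 0.597
[0.64083031 0.04428728 0.12103056] [-0.308  0.002 -0.951] 0.5973733001563709 [ 2.06446747 -0.22687747  2.30970014]
0.055793417203973496 0.06562063300022125 0.054362656316615285
0.055663423516010495 0.03362098361485687 0.054437093235131725
0.0555334298280475 0.0016213342294924783 0.054511530153648166
```

View pics/w4.png

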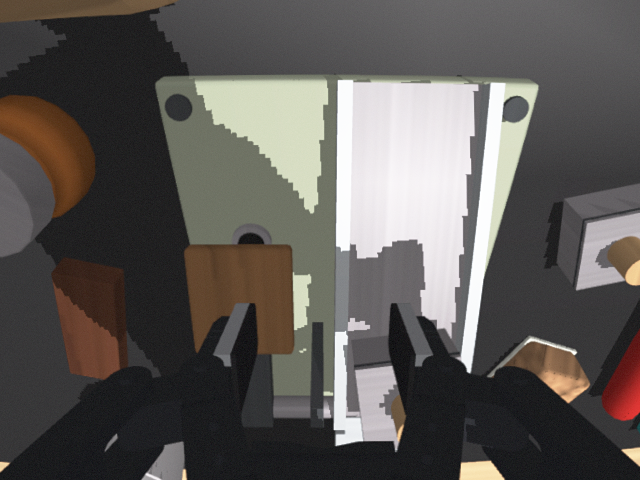

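View pics/s4.png

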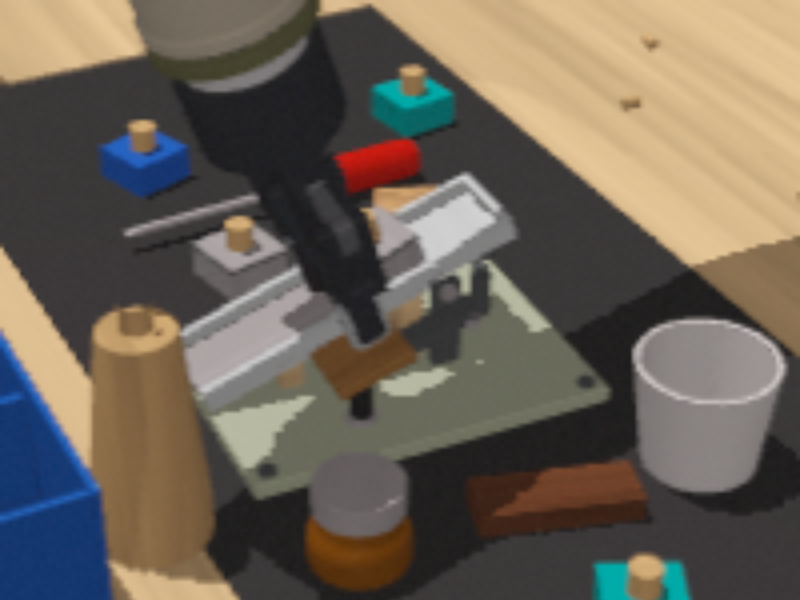

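```bash
python3 - <<'E'
from h import *
d=np.load('pics/w4.npy');m=camera_model('wrist');H=np.array(m['hand_eye'])
o=get_obs();M=R.from_quat(o['ee_rot']).as_matrix();print(o['clock'],o['position'],o['ft_force'])
K=np.array([[m['fx'],0,m['cx']],[0,m['fy'],m['cy']],[0,0,1]])
v,u=np.mgrid[0:480,0:640];n=cv2.undistortPoints(np.c_[u.ravel(),v.ravel()].astype(float).reshape(-1,1,2),K,m['distortion']).reshape(480,640,2)
P=np.stack([n[...,0]*d,-n[...,1]*d,-d],-1);Pw=(P@H[:3,:3].T+H[:3,3])@M.T+o['position']
c,s=np.cos(np.radians(-2.5)),np.sin(np.radians(-2.5))
X=c*(Pw[...,0]-.5622)+s*(Pw[...,1]-.014);Y=-s*(Pw[...,0]-.5622)+c*(Pw[...,1]-.014);Z=Pw[...,2]
k=np.zeros_like(d,bool);k[252:295,200:285]=1
f=np.linalg.lstsq(np.c_[X[k],Y[k],np.ones(k.sum())],Z[k],rcond=None)[0];print('paddle plane',f,'tilt',np.arctan(-f[0]))
for nm,(x,y) in dict(slide=(380,150),footTopL=(365,375),footTopL2=(365,400),faceL=(360,352),faceM=(385,350),faceR=(448,348),fL=(350,347),topR=(380,385),pad=(240,270)).items(): print(nm,(X[y,x]*1e3).round(1),(Y[y,x]*1e3).round(1),(Z[y,x]*1e3).round(1))
E
python3 - <<'E'
import cv2
p=cv2.imread('pics/w4.png')[300:470,300:500];cv2.imwrite('pics/c4.png',cv2.resize(p,None,fx=3.5,fy=3.5,interpolation=cv2.INTER_CUBIC)[:600])
E
```

```text
5.4 [0.64080542 0.04428601 0.12097372] [0.94988988 0.31585801 2.90204824]
paddle plane [ 0.68406942 -0.0643336   0.00098838] tilt -0.5999540968573747
slide 112.8 13.5 22.5
footTopL 43.3 19.0 69.7
footTopL2 33.2 18.8 73.9
faceL 41.5 19.9 57.4
faceM 43.2 10.1 57.9
faceR 48.2 -13.6 61.4
fL 35.0 23.3 49.4
topR 39.1 13.2 71.3
pad 76.7 65.4 47.8
```

View pics/c4.png

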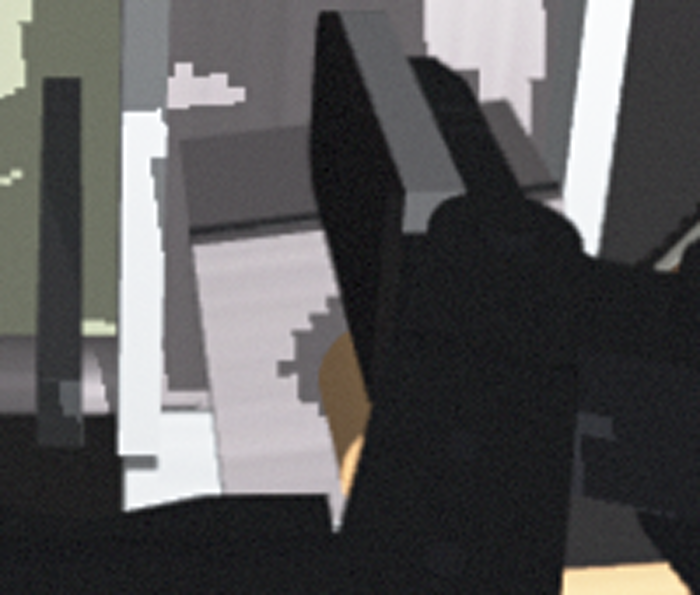

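```bash
python3 -m crank '0.006 0 0.02 0 0 0 51;0.006 0 0.02 0 0 0 51;0 0 0 0 0 0 51;0 0 0 0 0 0 51;0 0 0 0 0 0 51;0 0 0 0 0 0 51;0 0 0 0 0 0 51;0 0 0 0 0 0 51;0 0 0 0 0 0 51;0 0 0 0 0 0 51' 40; python3 st.py;python3 - <<'E'
from h import *
o=get_obs();p,d=camera('wrist');cv2.imwrite('pics/w5.png',p[...,::-1])
q=cv2.imread('pics/w4.png')
q2,d2=camera('top');cv2.imwrite('pics/t5.png',cv2.resize(q2[110:310,180:500,::-1],None,fx=2.5,fy=2.5))
m=camera_model('wrist');H=np.array(m['hand_eye']);M=R.from_quat(o['ee_rot']).as_matrix()
K=np.array([[m['fx'],0,m['cx']],[0,m['fy'],m['cy']],[0,0,1]])
v,u=np.mgrid[0:480,0:640];n=cv2.undistortPoints(np.c_[u.ravel(),v.ravel()].astype(float).reshape(-1,1,2),K,m['distortion']).reshape(480,640,2)
P=np.stack([n[...,0]*d,-n[...,1]*d,-d],-1);Pw=(P@H[:3,:3].T+H[:3,3])@M.T+o['position']
c,s=np.cos(np.radians(-2.5)),np.sin(np.radians(-2.5))
X=c*(Pw[...,0]-.5622)+s*(Pw[...,1]-.014);Y=-s*(Pw[...,0]-.5622)+c*(Pw[...,1]-.014);Z=Pw[...,2]
for x,y in((215,260),(240,260),(270,260),(240,285),(275,300),(275,330)): 
    t=(X[y,x],Z[y,x]-.056); print((X[y,x]*1e3).round(1),(Y[y,x]*1e3).round(1),(Z[y,x]*1e3).round(1),'tilt',np.arcsin(.016/np.hypot(*t))-np.arctan2(t[1],t[0]))
for x,y in((365,380),(365,400),(380,385)): print('foot top',(X[y,x]*1e3).round(1),(Y[y,x]*1e3).round(1),(Z[y,x]*1e3).round(1))
E
```

```text
clock: 6.4
position: [0.6408, 0.0443, 0.1195]
ee_rot: [0.987, -0.024, -0.156, -0.003]
ft_force: [1.7, -0.1, 4.0]
grip_width: 0.597
[0.64080394 0.04429672 0.1194758 ] [-0.308  0.002 -0.951] 0.5971933567049437 [ 1.72534376 -0.09170715  3.99502412]
0.05577210756218755 0.06563705727747694 0.05281004840098487
0.05563732974446809 0.03363742224812799 0.052882110376494415
0.05550255192674852 0.001637787218779023 0.05295417235200395
80.0 74.6 44.5 tilt 0.341382129761301
79.4 65.4 43.8 tilt 0.3525881863654088
79.6 54.2 44.1 tilt 0.3486671003362137
70.7 65.9 48.0 tilt 0.33986243036736546
63.9 53.1 49.0 tilt 0.3609748572750578
53.2 53.4 54.4 tilt 0.33502550108979573
foot top 43.9 19.3 70.8
foot top 35.0 19.0 73.5
foot top 41.0 13.5 71.1
```

View pics/w5.png

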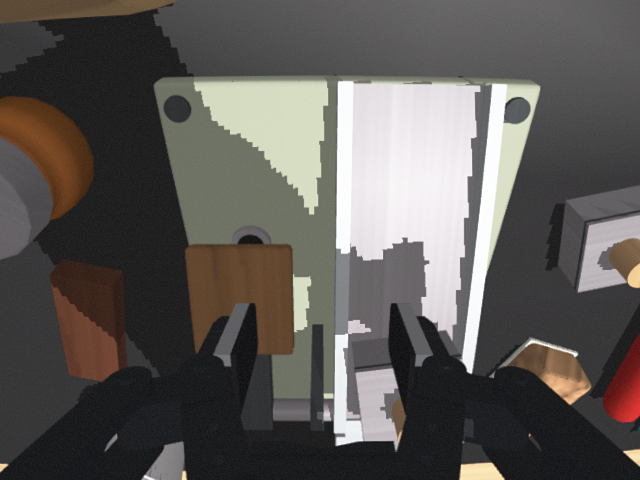

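View pics/t5.png

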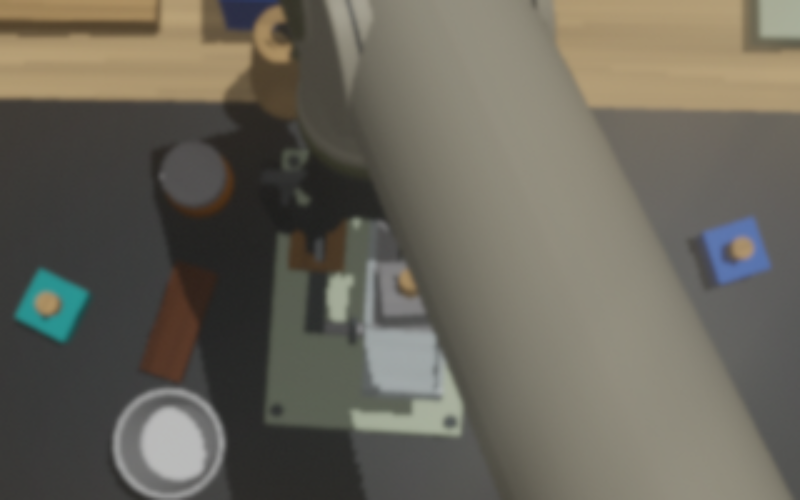

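```bash
python3 -c "from workcell import *;print(hand_in())"
```

```text
the job is handed in; nothing more can be done
None
```

I pressed the paddle with the left finger at about fixture (56, 66) mm. The foot slid out of its cradle and the right finger, in the channel at about (55.5, 2) mm, stopped it. I handed in at about 6.5 s, still holding.

**Last checks:**
- **Paddle:** wrist depth gives a tilt of about 0.34 to 0.36 rad, and the wrist force reads about 4 N upward, as a held spring should.
- **Foot:** it is upright on the slide, its centre at roughly x 26, y 0 mm, and yawed a few degrees. It did not move between the last two wrist pictures, taken 1 s apart.
- **Other things:** the ones visible in the last pictures look unmoved. The arm hid part of the top view, and I compared by eye only.

**Failed or disagreed:**
- The first plane fit of the paddle's tilt failed because the mask caught other surfaces, so I used single points instead.
- The wrist and top cameras differed by about 2 mm in the fixture's y. I took a value in between.
- I could not measure the foot-to-finger contact separately. I inferred it from where the foot rests: its front face meets the finger's uphill face at about x 45 mm.

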